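# Clamp the copper heat sink in the torque-limited bench vise

### The arm

A 6-joint arm with a two-finger parallel gripper is mounted at the origin on the work surface. World frame = base frame: x ahead of the robot, y to its left, z up, the work surface at z = 0. Lengths are in mm, angles in rad, forces in N, time in s.
With the tool pointing down it reaches from about 300 to 775 mm from the base axis. Payload 14.6 kg.
Tool frame: the origin (TCP) lies between the finger pads; the fingertips stand 25 mm ahead of it and the grasp point (between the pads) lies 6 mm ahead of it; z points along the fingers, x is the direction in which the jaws open and shut, and the axes are right-handed (so a half turn about z gives the same grasp; the last joint's range is limited). The gripper opens to 94 mm and grips with 3 to 60 N. Pads are 16 mm wide; open, the fingers measure 119 mm over their backs; the gripper's body (75 mm by 177 mm) begins 78 mm behind the grasp point.
Start: joints at [-0.067, 0.3, 1.521, -0, 1.321, -0.067], TCP at [549.99, -0.002, 230.446] pointing down, gripper open.
Joint ranges: [-3.03, 3.03], [-0.79, 2.21], [0.23, 2.52], [-1.04, 4.18], [0, 3.07], [-2.55, 2.55]. Speed limits (rad/s): [2.22, 2.22, 2.57, 3.14, 3.14, 3.14].

### API

Orientations are given as [roll, pitch, yaw] about the fixed x, y, z axes, in that order (R = Rz(yaw) Ry(pitch) Rx(roll)).
In Python, from cell import manip gives the robot as it stands.
- The arm moves only by the tool apply_moves, never from a script. Its argument "series" is a list of rows, each a list of 3 entries, a list of its own where there are three numbers: the shift along the world's x, y, z in cm, then the turn, a rotation vector about the world's x, y, z in rad, then the opening in per cent of the stroke, from 0 (shut) to 100 (fully open). A call has exactly 10 rows; each row is the pose to reach, as a shift and turn from the pose commanded when the call began; what a row does not reach only later rows make up. A row lasts 1/8 s, in which the tool goes at most 62.5 mm and 10.7 degrees, less where a joint would pass 70% of its speed; a pose out of reach is approached as far as the arm can. A call with a gripper value outside its range is refused whole. The fingers move at their own pace and stop on an object; "grip_force" is the grip in N (left out, the last holds). Time passes only in rows, so rows that repeat a pose let the fingers close, or fill a call up. It gives the time, the measured TCP pose, the force and the opening at its end, in the units of the state.
- manip.read_state(): the state, without advancing time (a new reading comes with each control period).
- manip.camera(name): name is "scene" or "side" or "wrist"; returns (picture, depth): 480x640x3 uint8, red, green, blue; 480x640 float32, mm along the optical axis (not along the pixel's ray), 0 where there is no reading.
- manip.camera_info(name): a dict with "intrinsics" (3x3 intrinsics, pixels), "dist" ([k1, k2, p1, p2, k3] as OpenCV has them; the pictures are not rectified), "extrinsics" (4x4, takes a point from world to camera coordinates); the wrist camera has in their place "hand_eye" (4x4, takes a point from camera to tool coordinates, whose origin is the TCP and whose axes are the tool frame's). Camera axes: x right, y down, z forward; pixel columns grow to the right and rows downward; lengths in mm; the calibration is good to about 2 mm. A picture is of the moment at which its call begins: read the wrist's pose just before it. camera_info takes no time and is no camera call.
- manip.sign_off(): hands the job in, once; it reports no verdict.
The state is a dict: "clock": time; "joints": joint angles; "qd": joint speeds; "effort": joint torques, N m; "eef_pos": TCP position; "eef_rot": TCP orientation; "wrist_force": force on the tool from outside, world axes, zero at the start; "moment": the same for the moment, N m; "finger_gap": finger opening in mm.
Only numpy, scipy, OpenCV 4.12 (cv2) and the standard library are available. Lean on these libraries where they do the work, as an engineer would, in place of code of your own. Each camera call takes 0.05 s, during which the arm holds its last target.

### The job

Set the copper-coloured heat sink down between the open jaws of the small vise and let go of it, then turn the vise's orange knob clockwise (seen from above) to clamp it. Keep turning until the knob's clutch slips, so that the knob visibly turns on over the stopped collar under it, then stop before it has slipped by 30 degrees, and let go.

Things in the scene. Friction and masses are not known exactly. Their poses are not given: they have to be found in the camera images.
- copper_sink: Copper-coloured finned heat sink, loose, 64 mm long (its x), 36 mm wide (y), 34 mm tall (z up), 0.18 to 0.35 kg, standing on the table fins up. Origin: centre of the underside. Grip it across its width; its sides are full height. A silver and a black one of the same size stand near it and are not wanted. Clamping slides it along the bed until it meets the fixed jaw.
- vise_bed (a point): Point on the fixed vise's bed, 14 mm above the table, to set the sink's underside centre on, its length along this y. Jaw faces: fixed y = +41 mm, moving y = -53 to -39 mm at the start; jaws 60 mm wide (x), 24 mm above the bed. Bed open at both x sides, x = +-42 mm. Blue housing at y = -161 to -91 mm, 36 mm above the bed, carries the knob. z up.
- knob_grip (a point): On the vertical axis of the vise's orange bar knob, 92 mm above the table, 16 mm below the bar's top. Bar 60 mm long (x), 16 wide (y), 42 tall (z up), on a black foot 40 mm across, its top 26 mm below. Under that an aluminium collar, 66 mm across; its red mark and the bar's white mark line up until slip. Knob and collar turn clockwise together, moving the jaw 30 mm per rad.
- knob (a joint): Slip of the orange knob on its collar (rad): stays near 0 while they turn together, grows when the knob is turned clockwise after the jaw has met the sink, which comes after 0.5 to 1.05 rad of turning. Turning takes about 0.15 N m before that, then the clutch slips at a steady 0.4 N m. Not sprung: it stays where it is left.
Mind the look-alikes: they are no part of the job. Leave any purple look-alike of the copper_sink alone.

How it is judged (in metres and radians):
On the way, in this order (a step that is already met when the one before it is completed fails the run):
1. the copper heat sink stands on the vise bed between the jaws, let go (horizontal distance between copper_sink and vise_bed below 0.025 m and z of copper_sink in the frame of vise_bed below 0.006 m and contact force between the fingers and copper_sink below 0.3 N and value of joint knob below 0.08 rad), for 0.2 s.
2. the knob has been turned until its clutch slipped (value of joint knob above 0.1 rad), for 0.1 s.
At the end, for the whole second after the job is handed in: The copper heat sink is at rest, upright (within 8 degrees) on the vise bed, its length along the jaws' direction within 11 degrees, its centre within 25 mm of the bed point, and the knob has slipped on its collar by 0.10 to 0.54 rad (6 to 31 degrees) (horizontal distance between copper_sink and vise_bed below 0.025 m and z of copper_sink in the frame of vise_bed below 0.006 m and angle between copper_sink's own z axis and vertical below 0.15 rad and angle between the x axis of copper_sink and the y axis of vise_bed, either way round below 0.2 rad and linear speed of copper_sink below 0.02 m/s and value of joint knob between 0.1 and 0.54 rad); the robot touches nothing.
It fails at once if the knob is turned on more than 31 degrees (0.54 rad) after its clutch slips (value of joint knob above 0.54 rad).
It also fails if it takes over 51 s, if anything falls off the work surface, if the arm or the gripper's body presses on something with over 40 N, if the wrist force passes 120 N, or if a joint passes its speed limit or range.

## Working session

There is one attempt and no reset: what is moved stays moved. The work goes in short steps, Python scripts to look and compute and a tool call to move; the robot and the scene stay as the last step left them, time stands still between calls to the robot, and variables do not carry over. Pictures are saved under pics/ and viewed, and the job is handed in when it is done.

Besides the shell and the picture viewer there is one more tool, called after "Call:" by a JSON object that holds its "name" and its "arguments". apply_moves: Moves the arm, as the interface text tells. Its arguments: {"type":"object","properties":{"series":{"type":"array","items":{"type":"array"}},"grip_force":{"type":"number"}},"required":["series"]}

```bash
mkdir -p pics; ls; cat > h.py <<'E'
import numpy as np,cv2
from cell import manip
def grab(n,fn):
    p,d=manip.camera(n); cv2.imwrite('pics/'+fn+'.png',p[:,:,::-1]); np.savez('pics/'+fn+'.npz',p=p,d=d); return p,d
E
python3 - <<'E'
from h import *
s=manip.read_state();print(s)
for n in('scene','side'):
    grab(n,n+'1');print(manip.camera_info(n))
print(manip.camera_info('wrist'))
E
```

```text
pics
{'clock': 0.0, 'joints': array([-6.66012976e-02,  3.00496273e-01,  1.52158110e+00, -1.10475285e-05,
        1.32071307e+00, -6.65722101e-02]), 'qd': array([ 5.68475077e-05, -8.28495152e-04, -8.63282806e-04, -7.18078954e-04,
       -7.15745659e-04,  1.70764650e-03]), 'effort': array([-1.53750298e-03, -5.31805658e+01, -3.52735734e+01,  7.07558286e-02,
        2.43994006e-02, -4.79655944e-05]), 'eef_pos': array([5.49762585e+02, 9.55341335e-03, 2.29872503e+02]), 'eef_rot': array([-3.14152365e+00,  1.19584332e-03, -2.63056890e-05]), 'wrist_force': array([ 0.7625382 , -0.29803613,  0.4981195 ]), 'moment': array([0.00915243, 0.05348951, 0.01992008]), 'finger_gap': 94.09450691560863}
{'intrinsics': array([[588.56655315,   0.        , 314.66902328],
       [  0.        , 588.56655315, 240.47968447],
       [  0.        ,   0.        ,   1.        ]]), 'dist': array([-0.13983422,  0.        ,  0.        ,  0.        ,  0.        ]), 'extrinsics': array([[ 7.00440482e-01,  7.13625267e-01, -1.10503243e-02,
        -4.59551962e+02],
       [ 4.83118182e-01, -4.85474962e-01, -7.28636318e-01,

[... 711 characters left out ...]
5e+02],
       [ 0.00000000e+00,  0.00000000e+00,  0.00000000e+00,
         1.00000000e+00]])}
{'intrinsics': array([[332.55123797,   0.        , 319.58062841],
       [  0.        , 332.55123797, 242.34706851],
       [  0.        ,   0.        ,   1.        ]]), 'dist': array([-0.04913771,  0.        ,  0.        ,  0.        ,  0.        ]), 'hand_eye': array([[ 9.99999742e-01, -3.02134780e-04,  6.51593303e-04,
        -3.96155632e-01],
       [ 1.12421389e-04,  9.61878606e-01,  2.73476753e-01,
        -7.95637378e+01],
       [-7.09380497e-04, -2.73476609e-01,  9.61878392e-01,
        -1.53444269e+02],
       [ 0.00000000e+00,  0.00000000e+00,  0.00000000e+00,
         1.00000000e+00]])}
```

View pics/scene1.png

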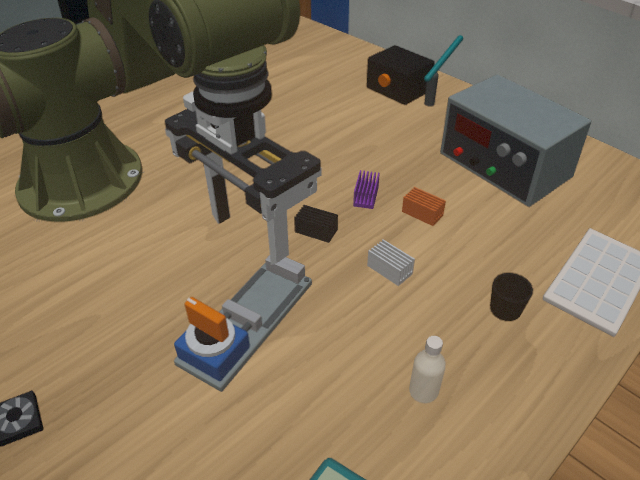

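View pics/side1.png

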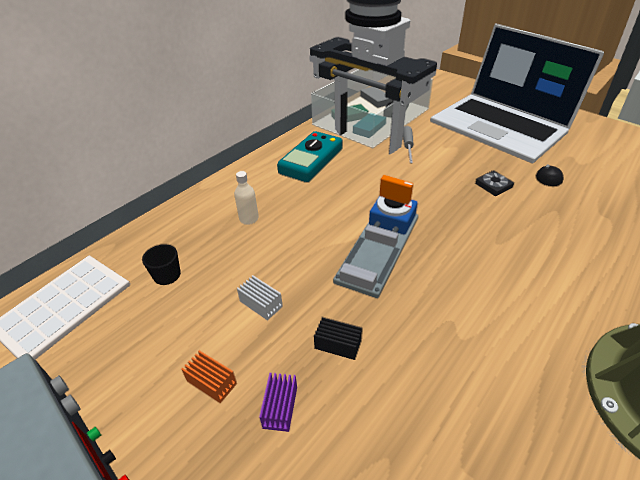

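```bash
python3 - <<'E'
from h import *
grab('wrist','w1')
E
```

```text
(no output)
```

View pics/w1.png

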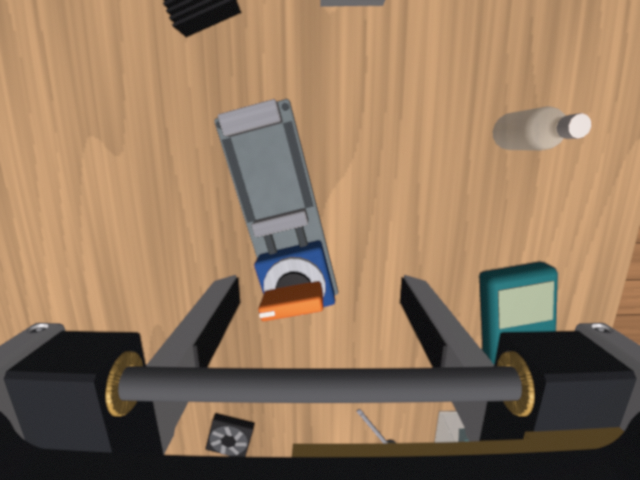

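Candidates for "copper heat sink": the copper finned block at scene (424,206) / side (209,376) fits. The silver one at (391,262), the black one at (316,223) and the purple one at (367,189) don't, and the orange bar at (207,318) is the knob. I'll confirm with a crop and measure.

```bash
cat >> h.py <<'E'
def world(n,d,p=None,pose=None):
    c=manip.camera_info(n);K=c['intrinsics']
    v,u=np.mgrid[0:480,0:640]
    uv=cv2.undistortPoints(np.stack([u,v],-1).reshape(-1,1,2).astype(float),K,c['dist']).reshape(480,640,2)
    pc=np.dstack([uv*d[...,None],d])
    if n=='wrist':
        from scipy.spatial.transform import Rotation as R
        H=c['hand_eye'];pt=pc@H[:3,:3].T+H[:3,3]
        Rm=R.from_euler('xyz',pose[1]).as_matrix();return pt@Rm.T+pose[0]
    E=c['extrinsics'];return (pc-E[:3,3])@E[:3,:3]
def rect(x):
    (c,s,a)=cv2.minAreaRect(x.astype(np.float32));return np.round(c,1),np.round(s,1),round(a,1),len(x)
def copper(p):
    h=cv2.cvtColor(p,cv2.COLOR_RGB2HSV);return (h[...,0]>4)&(h[...,0]<14)&(h[...,1]>170)&(h[...,2]>60)
E
python3 - <<'E'
from h import *
st=manip.read_state();pose=(st['eef_pos'],st['eef_rot'])
for n,f in(('scene','scene1'),('side','side1'),('wrist','w1')):
    z=np.load(f'pics/{f}.npz');p,d=z['p'],z['d'];W=world(n,d,pose=pose);ok=d>0
    m=copper(p)&ok
    k,l,s,c=cv2.connectedComponentsWithStats(m.astype(np.uint8))
    for i in range(1,k):
        if s[i,4]<150:continue
        X=W[l==i];print(n,s[i],'z',np.percentile(X[:,2],[2,50,98]).round(1))
        zt=np.percentile(X[:,2],95)
        print('  top',zt.round(1),rect(X[(X[:,2]>zt-5),:2]),'all',rect(X[:,:2]))
    h=cv2.cvtColor(p,cv2.COLOR_RGB2HSV)
    reg=ok&(np.abs(W[...,0]-520)<110)&(W[...,1]>-60)&(W[...,1]<260)
    b=(h[...,0]>100)&(h[...,0]<125)&(h[...,1]>130)&reg
    X=W[b];T=X[(abs(X[:,2]-50)<4)]
    print(n,'blue z',np.percentile(X[:,2],[5,50,95]).round(1),rect(T[:,:2]) if len(T)>5 else '')
    g=(h[...,1]<70)&reg
    for zz in(14,38):
        q=g&(abs(W[...,2]-zz)<3);k,l,s,c=cv2.connectedComponentsWithStats(q.astype(np.uint8))
        for i in range(1,k):
            if s[i,4]>60: print('  grey z',zz,c[i].round(),rect(W[l==i][:,:2]),W[l==i].mean(0).round(1))
s=cv2.imread('pics/scene1.png')[130:390,140:480];a=cv2.resize(s,None,fx=2.3,fy=2.3,interpolation=cv2.INTER_CUBIC);cv2.imwrite('pics/crop1.png',a)
E
```

```text
scene [402 188  43  37 926] z [ 1.7 30.  35.8]
  top 35.3 (array([534.1, 385.1]), array([63.6, 37.9]), 6.1, 453) all (array([533.2, 385.2]), array([65.2, 39.5]), 7.3, 926)
scene [185 305  43  37 624] z [ 69.8  87.7 105.3]
  top 104.0 (array([526.9, -68.9]), array([57.2, 14.9]), 27.3, 125) all (array([526.3, -68.7]), array([58.7, 15.3]), 25.9, 624)
scene blue z [47.5 49.4 51.4] (array([550.2, -38.3]), array([18. , 43.9]), 38.8, 179)
  grey z 14 [386. 270.] (array([584.3, 222.5]), array([64.4, 16.1]), 14.5, 107) [586.9 223.9  14.1]
  grey z 14 [267. 301.] (array([500.8,  25.2]), array([ 84.4, 196.8]), 14.4, 2770) [502.   52.4  13.7]
  grey z 38 [290. 265.] (array([487.2, 111.3]), array([44.9, 23.4]), 14.8, 278) [490.2 111.3  37.3]
  grey z 38 [241. 311.] (array([506.5,   1.6]), array([59.3, 17.5]), 13.1, 363) [507.1   1.2  37.5]
side [380 176  33  29 182] z [ 65.5  85.1 107. ]
  top 106.6 (array([520.2, -59.6]), array([58.9, 11.7]), 8.7, 48) all (array([ 575.6, -109. ]), array([ 50.8, 193.4]), 48.6, 182)
side [ 182  350   54   53 1567] z [ 2.5 27.3 34.5]
  top 34.1 (array([532.5, 385.3
[... 754 characters left out ...]
11.2, 1608)
wrist blue z [28.9 48.  50.1] (array([519.8, -48.3]), array([73.6, 40.3]), 12.9, 696)
  grey z 14 [348.   1.] (array([581.5, 221.3]), array([63.1,  1.7]), 0.9, 124) [577.9 221.2  13.1]
  grey z 14 [212.  19.] (array([440.1, 204.9]), array([60.2,  2. ]), 20.0, 151) [442.  205.6  14. ]
  grey z 14 [272. 176.] (array([500.2,  25.8]), array([ 83.9, 196.2]), 13.9, 7747) [496.9  49.5  13.4]
  grey z 14 [285. 239.] (array([509.5, -21.4]), array([26.9, 20.2]), 13.4, 382) [509.7 -21.3  13.3]
  grey z 38 [249. 117.] (array([479.4, 109.3]), array([60.5, 22.5]), 13.8, 1396) [479.5 109.3  37.2]
  grey z 38 [279. 224.] (array([506.2,   1.3]), array([60.1, 16.1]), 14.1, 814) [506.5   1.7  37.6]
```

View pics/crop1.png

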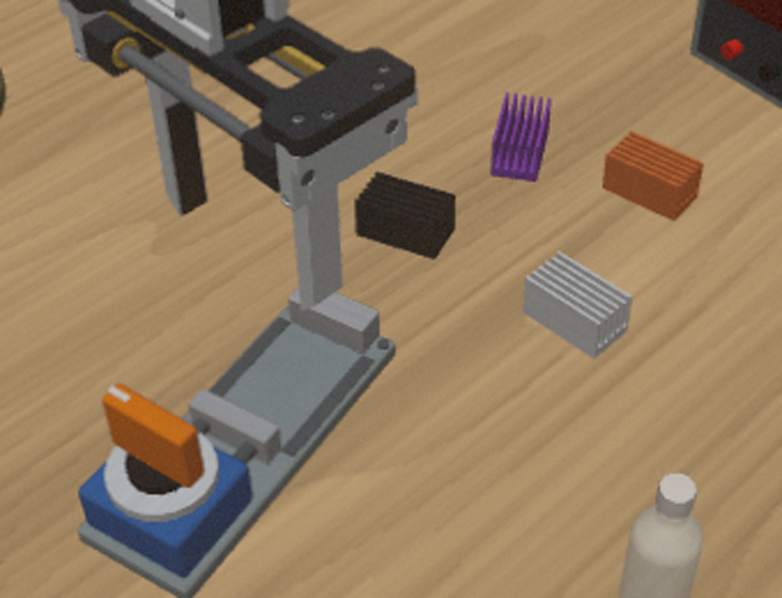

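The crop confirms it: copper-coloured fins-up block at crop (652,175), clear of the silver, black and purple ones. The sink is at about (533,385), long axis about 7°. The vise has yaw about 14° and bed point about (492,58.6). First I'll hover over the sink and check with the wrist camera.

Call:
{"name": "apply_moves", "arguments": {"series": [[[-0.2,4,0],[0,0,0.17],100],[[-0.4,9,-1],[0,0,0.34],100],[[-0.6,14,-2],[0,0,0.51],100],[[-0.8,19,-3],[0,0,0.68],100],[[-1,24,-4],[0,0,0.85],100],[[-1.2,29,-5],[0,0,1.02],100],[[-1.4,33,-6],[0,0,1.19],100],[[-1.6,36,-7],[0,0,1.36],100],[[-1.7,38,-8],[0,0,1.53],100],[[-1.7,38.5,-8],[0,0,1.693],100]], "grip_force": 30}}

```text
clock: 1.4
eef_pos: [532.2, 386.0, 148.9]
eef_rot: [-3.14, 0.001, 1.7]
wrist_force: [-0.3, 0.7, 0.4]
finger_gap: 93.8
```

```bash
python3 - <<'E'
from h import *
st=manip.read_state();pose=(st['eef_pos'],st['eef_rot']);print(st['clock'],pose,st['qd'].round(2))
p,d=grab('wrist','w2');W=world('wrist',d,pose=pose)
m=copper(p)&(d>0);X=W[m];T=X[X[:,2]>30];print(np.percentile(X[:,2],[5,50,95]),rect(T[:,:2]),rect(X[:,:2]))
E
```

```text
1.4 (array([532.18796349, 385.9784586 , 148.88229195]), array([-3.13953358e+00,  8.82600835e-04,  1.69979036e+00])) [ 0.03  0.03 -0.08 -0.    0.03 -1.25]
[11.52701849 18.12850665 32.3880074 ] (array([526.8, 385.2]), array([50.2, 31. ]), 5.7, 8) (array([530. , 385.1]), array([57.8, 31.2]), 7.0, 64)
```

View pics/w2.png

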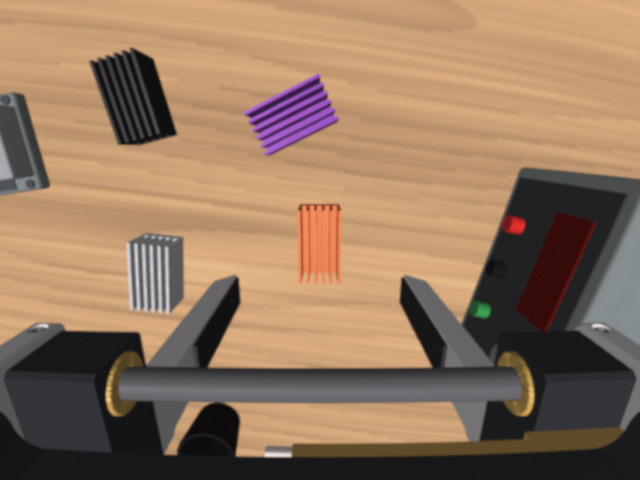

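Copper sink at (320,244) is centred between the fingers. The instrument box on the right (~(580,250)) could be near the gripper, so I'll check the clearance and the top face.

```bash
python3 - <<'E'
from h import *
st=manip.read_state();pose=(np.array([532.2,386,148.9]),np.array([-3.1395,.0009,1.6998]))
z=np.load('pics/w2.npz');p,d=z['p'],z['d'];W=world('wrist',d,pose=pose)
h=cv2.cvtColor(p,cv2.COLOR_RGB2HSV)
m=((h[...,0]<18))&(h[...,1]>140)&(d>0)
m[:195]=0;m[290:]=0;m[:,:290]=0;m[:,350:]=0
X=W[m];T=X[X[:,2]>29];print(np.percentile(X[:,2],[5,50,95]),rect(T[:,:2]),rect(X[:,:2]))
z=np.load('pics/scene1.npz');S=world('scene',z['d']);ok=z['d']>0
for N,V in(('scene',S[ok]),('wrist',W[d>0])):
    for lo in(15,40,80,95):
        q=V[(V[:,2]>lo)&(V[:,2]<lo+60)&(V[:,1]>410)&(V[:,1]<560)&(V[:,0]>350)&(V[:,0]<600)]
        if len(q): print(N,lo,len(q),'min y',np.percentile(q[:,1],1),'x',np.percentile(q[:,0],[1,99]))
E
```

```text
[ 6.40790023 17.3165827  34.12427875] (array([533. , 385.4]), array([63.5, 35.7]), 7.3, 1287) (array([535. , 385.6]), array([67.8, 35.6]), 7.8, 3013)
scene 15 1821 min y 532.0255376854574 x [447.11657174 599.13700621]
scene 40 1961 min y 528.4481391888243 x [447.28882237 598.59593306]
scene 80 2110 min y 528.4676855972873 x [446.49186111 598.73826595]
scene 95 1592 min y 529.9440134786637 x [446.51221896 598.65881915]
wrist 15 8402 min y 530.4196222459638 x [444.81014053 597.7641672 ]
wrist 40 10112 min y 532.1982567471066 x [444.63744034 594.62520197]
wrist 80 12528 min y 432.4937106921119 x [444.90768976 559.06367212]
wrist 95 10296 min y 431.89483279138113 x [445.10665586 547.73849864]
```

Call:
{"name": "apply_moves", "arguments": {"series": [[[0,0.04,-5],[0,0,0.005],90],[[0,0.04,-9],[0,0,0.005],80],[[0,0.04,-11],[0,0,0.005],75],[[0,0.04,-12],[0,0,0.005],65],[[0,0.04,-12],[0,0,0.005],20],[[0,0.04,-12],[0,0,0.005],20],[[0,0.04,-12],[0,0,0.005],20],[[0,0.04,-12],[0,0,0.005],20],[[0,0.04,-12],[0,0,0.005],20],[[0,0.04,-12],[0,0,0.005],20]], "grip_force": 30}}

```text
clock: 2.7
eef_pos: [533.4, 385.7, 31.6]
eef_rot: [3.14, -0.001, 1.698]
wrist_force: [-0.6, -0.4, 5.5]
finger_gap: 35.7
```

Call:
{"name": "apply_moves", "arguments": {"series": [[[0,0,3],[0,0,0],20],[[0,0,8],[0,0,-0.08],20],[[-0.4,-3,10],[0,0,-0.25],20],[[-0.9,-7,10],[0,0,-0.42],20],[[-1.5,-12,10],[0,0,-0.59],20],[[-2.1,-17,10],[0,0,-0.76],20],[[-2.8,-22,10],[0,0,-0.93],20],[[-3.4,-27,10],[0,0,-1.1],20],[[-4,-31,10],[0,0,-1.27],20],[[-4.15,-32.5,10],[0,0,-1.44],20]]}}

```text
clock: 3.95
eef_pos: [491.0, 58.5, 130.6]
eef_rot: [3.142, 0.0, 0.25]
wrist_force: [0.4, -1.3, -2.0]
finger_gap: 35.7
```

```bash
python3 - <<'E'
from h import *
st=manip.read_state();pose=(st['eef_pos'],st['eef_rot']);print(st['clock'],pose,st['finger_gap'])
p,d=grab('wrist','w3');W=world('wrist',d,pose=pose);np.save('pics/w3W.npy',W)
h=cv2.cvtColor(p,cv2.COLOR_RGB2HSV)
for zz in(14,38):
    q=(h[...,1]<80)&(abs(W[...,2]-zz)<3)&(d>0);k,l,s,c=cv2.connectedComponentsWithStats(q.astype(np.uint8))
    for i in range(1,k):
        if s[i,4]>150: print('  grey z',zz,c[i].round(),rect(W[l==i][:,:2]))
m=(h[...,0]<18)&(h[...,1]>140)&(d>0)&(W[...,2]<170)
k,l,s,c=cv2.connectedComponentsWithStats(m.astype(np.uint8))
for i in range(1,k):
    if s[i,4]>200:
        X=W[l==i];zt=np.percentile(X[:,2],97);print(c[i].round(),zt,rect(X[X[:,2]>zt-6][:,:2]))
E
```

```text
3.95 (array([491.02016277,  58.50764486, 130.57343931]), array([3.14150547e+00, 1.51768956e-04, 2.50343919e-01])) 35.714031339412905
  grey z 14 [305.  43.] (array([439.4, 204.3]), array([60.3,  1.1]), 20.3, 185)
  grey z 14 [486.  72.] (array([581.2, 222. ]), array([ 3.2, 63.8]), 89.3, 228)
  grey z 14 [321. 220.] (array([487.5,  75.2]), array([83.6, 94.1]), 13.8, 5028)
  grey z 14 [604. 267.] (array([747.1, 101.3]), array([38.7, 16.1]), 83.8, 253)
  grey z 38 [321. 186.] (array([479. , 109.2]), array([60. , 22.1]), 13.6, 2376)
  grey z 38 [625. 279.] (array([744.6,  98.9]), array([11.6, 34.9]), 2.9, 262)
[321. 296.] 133.12927645144006 (array([490.7,  58.4]), array([37.2, 64.3]), 14.2, 3608)
[319. 424.] 101.69003227350915 (array([520.5, -55.6]), array([58.5,  3.6]), 10.9, 638)
```

View pics/w3.png

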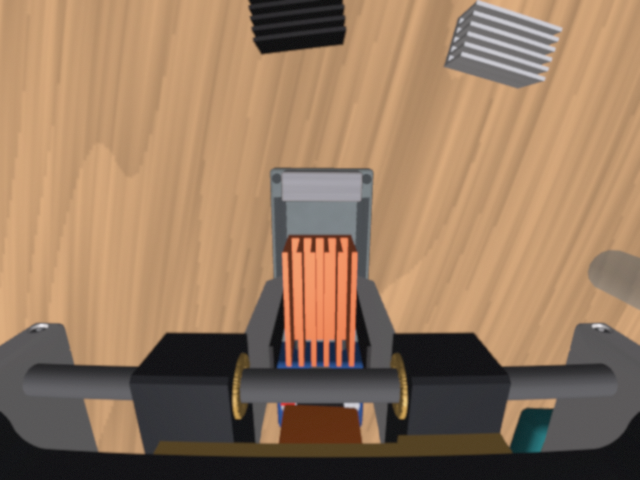

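The sink sits square in the fingers at (320,300), above the empty bed. Now I'll lower it and release.

Call:
{"name": "apply_moves", "arguments": {"series": [[[0,0,-2],[0,0,0],20],[[0,0,-4.5],[0,0,0],20],[[0,0,-6.5],[0,0,0],20],[[0,0,-7.5],[0,0,0],20],[[0,0,-8],[0,0,0],20],[[0,0,-8.3],[0,0,0],20],[[0,0,-8.5],[0,0,0],20],[[0,0,-8.5],[0,0,0],20],[[0,0,-8.5],[0,0,0],20],[[0,0,-8.5],[0,0,0],20]]}}

```text
clock: 5.25
eef_pos: [491.6, 60.4, 45.6]
eef_rot: [3.142, -0.0, 0.258]
wrist_force: [-0.4, 0.3, -2.0]
finger_gap: 35.8
```

Call:
{"name": "apply_moves", "arguments": {"series": [[[0,0,-0.07],[0,0,0],20],[[0,0,-0.13],[0,0,0],20],[[0,0,-0.13],[0,0,0],20],[[0,0,-0.13],[0,0,0],45],[[0,0,-0.13],[0,0,0],58],[[0,0,-0.13],[0,0,0],58],[[0,0,-0.13],[0,0,0],58],[[0,0,-0.13],[0,0,0],58],[[0,0,2],[0,0,0],58],[[0,0,6],[0,0,0],58]]}}

```text
clock: 6.5
eef_pos: [490.7, 60.3, 105.1]
eef_rot: [-3.141, 0.003, 0.258]
wrist_force: [-0.2, -1.0, 0.4]
finger_gap: 54.6
```

Call:
{"name": "apply_moves", "arguments": {"series": [[[0,0,3],[0,0,0.1],80],[[0,0,7.5],[0,0,0.27],100],[[0.4,-1.5,9.5],[0,0,0.44],100],[[0.8,-3.5,9.5],[0,0,0.61],100],[[1.3,-5.5,9.5],[0,0,0.78],100],[[1.8,-7.5,9.5],[0,0,0.95],100],[[2.3,-9.5,9.5],[0,0,1.12],100],[[2.8,-11,9.5],[0,0,1.29],100],[[3.1,-12.3,9.5],[0,0,1.45],100],[[3.1,-12.3,9.5],[0,0,1.557],100]]}}

```text
clock: 7.75
eef_pos: [522.5, -63.4, 200.3]
eef_rot: [-3.141, -0.0, 1.818]
wrist_force: [0.2, 0.3, 0.3]
finger_gap: 93.8
```

```bash
cat > knob.py <<'E'
from h import *
import sys
def run(tag):
    st=manip.read_state();pose=(st['eef_pos'],st['eef_rot']);print(st['clock'],pose,st['finger_gap'])
    for n in('wrist','scene','side'):
        p,d=grab(n,f'{n}_{tag}');W=world(n,d,pose=pose)
        h=cv2.cvtColor(p,cv2.COLOR_RGB2HSV)
        m=(h[...,0]<18)&(h[...,1]>140)&(d>0)&(W[...,2]<125)&(abs(W[...,0]-505)<80)&(W[...,1]<130)&(W[...,1]>-120)
        k,l,s,c=cv2.connectedComponentsWithStats(m.astype(np.uint8))
        for i in range(1,k):
            if s[i,4]>60:
                X=W[l==i];zt=np.percentile(X[:,2],97);print(n,c[i].round(),s[i,4],zt.round(1),rect(X[X[:,2]>zt-4][:,:2]),'all',rect(X[:,:2]))
        q=(h[...,1]<80)&(abs(W[...,2]-38)<3)&(d>0)&(abs(W[...,0]-505)<80)&(W[...,1]<130)&(W[...,1]>-60)
        k,l,s,c=cv2.connectedComponentsWithStats(q.astype(np.uint8))
        for i in range(1,k):
            if s[i,4]>60: print('  jaw',n,c[i].round(),rect(W[l==i][:,:2]))
run(sys.argv[1])
E
python3 knob.py a
python3 - <<'E'
import cv2
a=cv2.imread('pics/scene_a.png')[220:400,150:350];cv2.imwrite('pics/crop2.png',cv2.resize(a,None,fx=3,fy=3,interpolation=2))
E
```

```text
7.75 (array([522.53793105, -63.38417781, 200.25957515]), array([-3.14131601e+00, -2.49034609e-05,  1.81829130e+00])) 93.83227790258722
wrist [320. 250.] 1453 108.4 (array([521.8, -63.5]), array([59.4, 15.9]), 11.2, 1263) all (array([520.6, -63. ]), array([61.7, 19.8]), 10.7, 1453)
wrist [447. 232.] 2888 48.3 (array([491.5,  59.8]), array([36.8, 63.4]), 15.0, 1302) all (array([490.2,  63.9]), array([37.8, 72.8]), 13.5, 2888)
  jaw wrist [387. 231.] (array([506.2,   1.3]), array([60.3, 16.5]), 13.9, 970)
  jaw wrist [498. 232.] (array([479.3, 108.8]), array([60.1, 22.6]), 13.9, 1254)
scene [265. 286.] 1394 48.7 (array([491.,  60.]), array([37.3, 65.3]), 14.8, 533) all (array([490.7,  63.5]), array([38.3, 74.4]), 14.0, 1394)
scene [207. 319.] 1063 108.5 (array([522.7, -63.1]), array([59.6, 16.2]), 10.3, 398) all (array([485.6, -46.3]), array([ 44.8, 137.6]), 65.3, 1063)
  jaw scene [285. 263.] (array([479.4, 110.2]), array([60.5, 23.9]), 12.3, 395)
  jaw scene [241. 311.] (array([506.5,   1.2]), array([60. , 17.9]), 13.0, 375)
side [396. 190.] 693 107.2 (array([520.2, -62.9]), array([58.3, 18.7]), 10.4, 177) all (array([520.3, -62.7]), array([60.5, 19. ]), 10.4, 693)
side [369. 253.] 784 47.6 (array([490.6,  60.7]), array([36.9, 63.9]), 14.9, 314) all (array([499.3,  50.8]), array([48.9, 90.2]), 15.4, 784)
  jaw side [382. 232.] (array([504.5,   2.1]), array([59.5, 17. ]), 12.5, 189)
  jaw side [358. 273.] (array([477.9, 110.1]), array([59.7, 23.1]), 14.2, 334)
```

View pics/wrist_a.png

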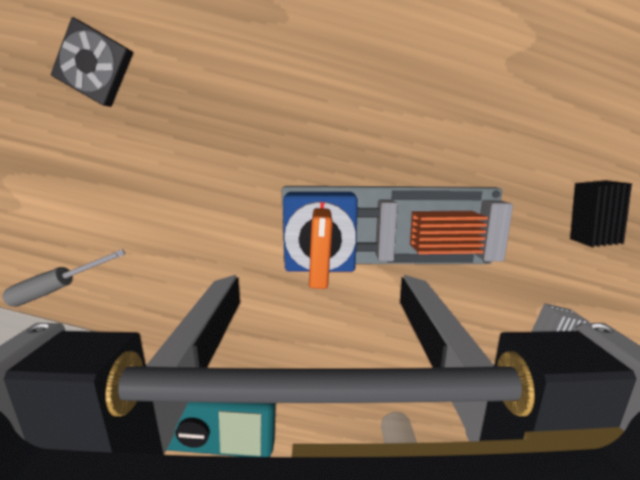

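View pics/crop2.png

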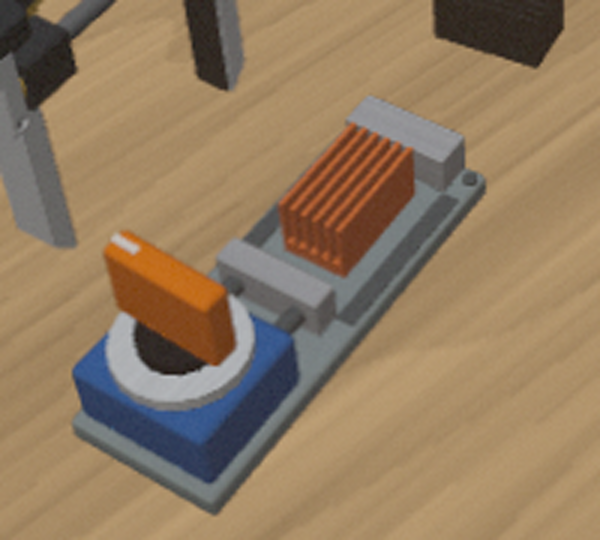

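View pics/side_a.png

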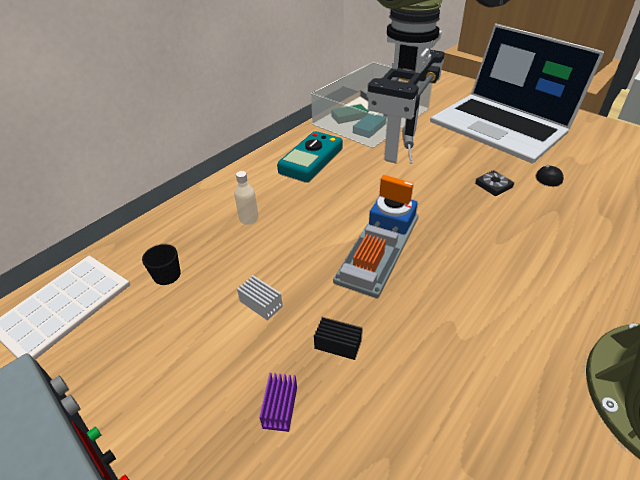

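The sink stands free on the bed at (491,60), yaw about 15°, both jaws clear. The white mark (321,226) and the collar's red mark (322,205) line up. Bar axis is about (522.3,-63.3), angle about 11°. I'll descend and grip the bar.

Call:
{"name": "apply_moves", "arguments": {"series": [[[0,-0.07,-3],[0,0,-0.05],80],[[0,-0.07,-6.5],[0,0,-0.05],60],[[0,-0.07,-9],[0,0,-0.05],50],[[0,-0.07,-10.2],[0,0,-0.05],40],[[0,-0.07,-10.2],[0,0,-0.05],30],[[0,-0.07,-10.2],[0,0,-0.05],20],[[0,-0.07,-10.2],[0,0,-0.05],5],[[0,-0.07,-10.2],[0,0,-0.05],5],[[0,-0.07,-10.2],[0,0,-0.05],5],[[0,-0.07,-10.2],[0,0,-0.05],5]], "grip_force": 55}}

```text
clock: 9.15
eef_pos: [522.7, -63.2, 98.9]
eef_rot: [3.141, -0.0, 1.765]
wrist_force: [-1.5, 2.8, 5.5]
finger_gap: 15.6
```

```bash
python3 - <<'E'
from h import *
st=manip.read_state();print(st)
E
```

```text
{'clock': 9.15, 'joints': array([-1.89970300e-01,  3.97526473e-01,  1.72061595e+00,  3.00310919e-04,
        1.02291219e+00, -1.95507707e+00]), 'qd': array([-1.39298219e-03, -5.62981421e-04,  9.74327668e-05, -1.02446303e-03,
       -1.75658995e-03,  1.49401551e-03]), 'effort': array([ -1.21723004, -50.69130421, -28.9205271 ,  -0.61589705,
        -0.44952868,  -0.05971986]), 'eef_pos': array([522.67003084, -63.16909285,  98.87242522]), 'eef_rot': array([ 3.14099774e+00, -3.60373685e-05,  1.76495042e+00]), 'wrist_force': array([-1.52293564,  2.75265252,  5.46243683]), 'moment': array([ 0.65257756,  0.23945421, -0.03645635]), 'finger_gap': 15.607276464414818}
```

Call:
{"name": "apply_moves", "arguments": {"series": [[[0,0,0],[0,0,-0.07],5],[[0,0,0],[0,0,-0.15],5],[[0,0,0],[0,0,-0.23],5],[[0,0,0],[0,0,-0.31],5],[[0,0,0],[0,0,-0.39],5],[[0,0,0],[0,0,-0.47],5],[[0,0,0],[0,0,-0.55],5],[[0,0,0],[0,0,-0.62],5],[[0,0,0],[0,0,-0.67],5],[[0,0,0],[0,0,-0.7],5]]}}

```text
clock: 10.4
eef_pos: [522.6, -63.3, 98.8]
eef_rot: [3.141, -0.0, 1.064]
wrist_force: [-1.5, 1.6, 6.7]
finger_gap: 15.5
```

```bash
python3 - <<'E'
from h import *
st=manip.read_state();print(st['eef_rot'],st['moment'],st['effort'][5],st['wrist_force'],st['finger_gap'])
E
python3 knob.py b
python3 - <<'E'
import cv2,numpy as np
a=cv2.imread('pics/scene_b.png')[220:400,150:350];b=cv2.imread('pics/side_b.png')[150:330,310:450]
cv2.imwrite('pics/crop3.png',cv2.resize(np.hstack([a,b]),None,fx=2.3,fy=2.3,interpolation=2))
E
```

```text
[ 3.14108380e+00 -1.09224859e-04  1.06402093e+00] [0.42835076 0.25191358 0.11241204] -0.1241328427568078 [-1.53264395  1.58268153  6.67831074] 15.531908882446277
10.4 (array([522.64659665, -63.29033423,  98.84607616]), array([ 3.14108380e+00, -1.09224859e-04,  1.06402093e+00])) 15.531908882446277
wrist [471. 135.] 7229 48.2 (array([491.4,  60.5]), array([37. , 64.8]), 15.2, 3626) all (array([496.3,  65.7]), array([49.6, 72.5]), 14.7, 7229)
wrist [319. 306.] 3826 108.3 (array([521.6, -63.2]), array([16. , 59.5]), 61.1, 3191) all (array([520.3, -63.4]), array([20.2, 62. ]), 58.4, 3826)
  jaw wrist [530.  78.] (array([478.9, 108.8]), array([60.2, 23. ]), 13.6, 3582)
  jaw wrist [418. 179.] (array([500.7,  21.5]), array([59.6, 16.5]), 13.5, 2258)
scene [268. 285.] 1016 48.6 (array([491.3,  60.6]), array([37.5, 64.7]), 14.7, 443) all (array([491.6,  60.6]), array([37.9, 64.9]), 15.8, 1016)
scene [206. 320.] 644 109.1 (array([523. , -63.3]), array([15.6, 59.5]), 61.2, 388) all (array([523.5, -63.5]), array([16.1, 60.5]), 60.8, 644)
  jaw scene [287. 263.] (array([479.8, 109.6]), array([60. , 22.2]), 13.8, 352)
  jaw scene [250. 301.] (array([501.3,  22.3]), array([59. , 18.9]), 13.0, 364)
side [400. 193.] 302 107.5 (array([513.5, -58.5]), array([18.7, 43.2]), 59.1, 97) all (array([510.4, -60.1]), array([25. , 43.3]), 31.7, 302)
side [369. 253.] 764 47.7 (array([490.4,  61.3]), array([36.6, 64.5]), 14.7, 299) all (array([497.1,  59.4]), array([49.3, 73.3]), 15.7, 764)
  jaw side [379. 239.] (array([500. ,  21.6]), array([59.1, 17. ]), 15.2, 121)
  jaw side [358. 272.] (array([478.1, 110.5]), array([59. , 22.5]), 14.8, 329)
```

View pics/crop3.png

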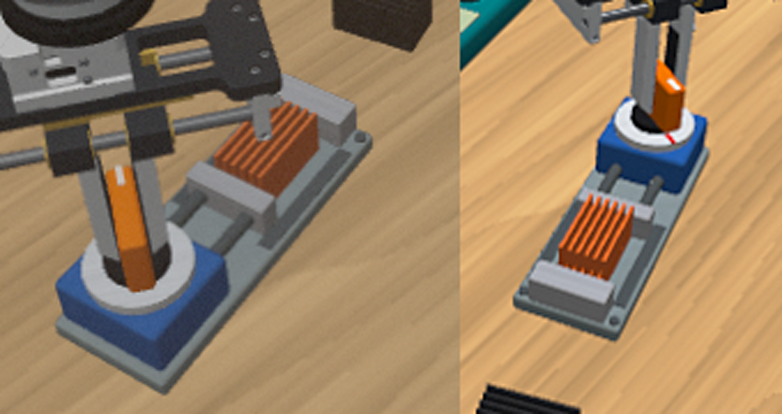

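View pics/wrist_b.png

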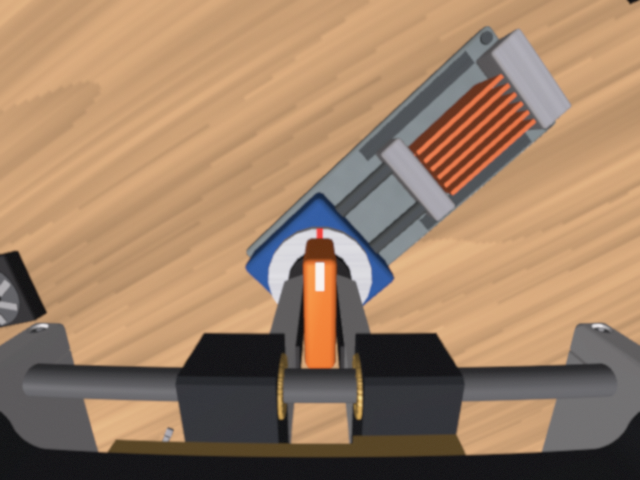

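The jaw moved 21 mm with no slip: the red mark at (319,235) is in line with the bar in the wrist view. It is now touching the sink, with about 0.22 rad to go to clamp. I'll turn on carefully.

Call:
{"name": "apply_moves", "arguments": {"series": [[[0,0,0],[0,0,-0.05],5],[[0,0,0],[0,0,-0.1],5],[[0,0,0],[0,0,-0.15],5],[[0,0,0],[0,0,-0.2],5],[[0,0,0],[0,0,-0.25],5],[[0,0,0],[0,0,-0.3],5],[[0,0,0],[0,0,-0.35],5],[[0,0,0],[0,0,-0.38],5],[[0,0,0],[0,0,-0.38],5],[[0,0,0],[0,0,-0.38],5]]}}

```text
clock: 11.8
eef_pos: [522.6, -63.3, 98.9]
eef_rot: [3.141, -0.0, 0.685]
wrist_force: [-1.3, 0.8, 6.5]
finger_gap: 15.8
```

```bash
python3 - <<'E'
from h import *
st=manip.read_state();print(st['eef_rot'],st['moment'],st['effort'][5],st['wrist_force'],st['finger_gap'])
E
cat > slip.py <<'E'
from h import *
import sys
t=sys.argv[1]; pose=(np.array(eval(sys.argv[2])),np.array(eval(sys.argv[3])))
z=np.load(f'pics/wrist_{t}.npz');p,d=z['p'],z['d'];W=world('wrist',d,pose=pose);h=cv2.cvtColor(p,cv2.COLOR_RGB2HSV)
c0=np.array([522.0,-63.3])
r=((h[...,0]<4)|(h[...,0]>172))&(h[...,1]>150)&(h[...,2]>120)&(d>0)&(abs(W[...,2]-W[...,2])<1)&(np.hypot(*(W[...,:2]-c0).transpose(2,0,1))<36)&(W[...,2]<75)
X=W[r];print('red',len(X),X.mean(0) if len(X) else '', np.rad2deg(np.arctan2(*(X.mean(0)[:2]-c0)[::-1])))
o=(h[...,0]<18)&(h[...,1]>140)&(d>0)&(abs(W[...,2]-108)<3);w=(h[...,1]<90)&(h[...,2]>150)&(d>0)&(abs(W[...,2]-108)<4)
print('bar',rect(W[o|w][:,:2])); 
if w.sum(): Y=W[w].mean(0);print('white',w.sum(),Y,np.rad2deg(np.arctan2(*(Y[:2]-c0)[::-1])))
E
python3 knob.py c
```

```text
[ 3.14111152e+00 -1.59314624e-04  6.85492998e-01] [0.2478249  0.33337265 0.25297732] 0.2652244549244642 [-1.28605958  0.83730309  6.48664343] 15.788233786745602
11.8 (array([522.62252764, -63.31380156,  98.8696333 ]), array([ 3.14111152e+00, -1.59314624e-04,  6.85492998e-01])) 15.788233786745602
wrist [419.  74.] 7268 48.3 (array([489.8,  67.4]), array([36.2, 64.1]), 13.8, 3567) all (array([489.7,  67.7]), array([36.2, 64.7]), 13.9, 7268)
wrist [319. 306.] 3809 108.3 (array([521.8, -62.9]), array([16.1, 59.6]), 39.7, 3181) all (array([520.5, -62.7]), array([20.2, 61.9]), 36.6, 3809)
  jaw wrist [464.  16.] (array([480.3, 108.7]), array([57.8, 23.1]), 15.6, 2136)
  jaw wrist [383. 137.] (array([499.2,  28.9]), array([59.8, 16.1]), 14.1, 2479)
scene [275. 280.] 845 48.7 (array([491.1,  68.3]), array([35.2, 64.7]), 14.9, 337) all (array([491.9,  68. ]), array([35.6, 67.4]), 16.8, 845)
scene [203. 325.] 609 108.9 (array([523.9, -64.4]), array([15.6, 55.5]), 39.6, 295) all (array([524.2, -64.9]), array([16. , 56.7]), 40.0, 609)
  jaw scene [287. 262.] (array([479.6, 109.5]), array([59.5, 24.9]), 15.2, 298)
  jaw scene [253. 299.] (array([499.7,  28.7]), array([59.5, 17.5]), 15.7, 289)
side [396. 192.] 322 108.1 (array([520.9, -61.5]), array([16.4, 59.3]), 39.1, 134) all (array([520.3, -61.7]), array([17.2, 60.2]), 37.7, 322)
side [368. 255.] 703 47.5 (array([489.1,  68. ]), array([36.6, 65.6]), 14.3, 323) all (array([496.3,  65.8]), array([50. , 74.2]), 14.4, 703)
  jaw side [378. 241.] (array([497.7,  29.5]), array([59.6, 17.9]), 13.4, 132)
  jaw side [359. 272.] (array([477.9, 108.9]), array([59.3, 23.6]), 14.1, 323)
```

View pics/wrist_c.png

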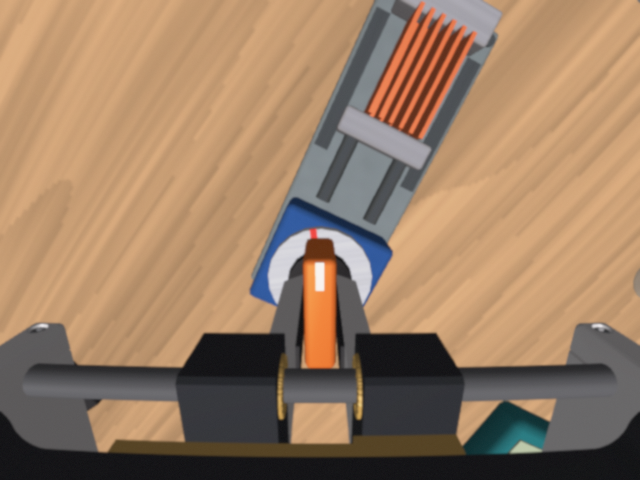

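```bash
python3 slip.py b "[522.65,-63.29,98.85]" "[3.141,0,1.064]"; python3 - <<'E'
from cell import manip
s=manip.read_state();print(s['eef_pos'].tolist(),s['eef_rot'].tolist())
E
```

```text
red 37 [495.89967251 -48.94530813  58.25062396] 151.19002915379258
bar (array([522.2, -60.7]), array([37.8, 59. ]), 81.1, 3320)
white 276 [502.78624048 -53.23346432 107.81212278] 152.34891095042553
[522.6175840829244, -63.3429379909196, 98.8583150966839] [3.1411367196323026, -0.00012046307065793904, 0.6854276830298891]
```

```bash
python3 slip.py c "[522.62,-63.31,98.87]" "[3.1411,0,0.6855]";python3 slip.py a "[522.54,-63.38,200.26]" "[-3.1413,0,1.8183]"
```

```text
red 39 [500.05912815 -42.44571508  58.08121447] 136.45445132259795
bar (array([523.2, -60.5]), array([37.5, 59.2]), 59.2, 3341)
white 278 [508.01980699 -46.26857947 107.84036172] 129.38076362270164
red 11 [492.45850232 -69.34748152  57.86568005] -168.430743044314
bar (array([522.1, -63.6]), array([59.4, 15.9]), 11.2, 1334)
white 110 [502.94497075 -66.91325629 107.64474289] -169.26292729441857
```

Clutch is slipping: white mark at 129.4°, red at 136.5°, against about +1° before, so roughly 7–8° (0.13 rad). Sink is at (489.8,67.5), against the fixed jaw. Turning 0.18 rad more for a mid-window slip of about 0.31, with the rest of the call settling.

Call:
{"name": "apply_moves", "arguments": {"series": [[[0,0,0],[0,0,-0.05],5],[[0,0,0],[0,0,-0.1],5],[[0,0,0],[0,0,-0.15],5],[[0,0,0],[0,0,-0.18],5],[[0,0,0],[0,0,-0.18],5],[[0,0,0],[0,0,-0.18],5],[[0,0,0],[0,0,-0.18],5],[[0,0,0],[0,0,-0.18],5],[[0,0,0],[0,0,-0.18],5],[[0,0,0],[0,0,-0.18],5]]}}

```text
clock: 13.2
eef_pos: [522.6, -63.3, 98.9]
eef_rot: [3.141, -0.0, 0.505]
wrist_force: [-2.4, 1.3, 6.0]
finger_gap: 15.7
```

```bash
python3 knob.py d; python3 - <<'E'
from cell import manip
import subprocess
s=manip.read_state();print(s['moment'])
subprocess.run(['python3','slip.py','d',str(s['eef_pos'].tolist()),str(s['eef_rot'].tolist())])
E
```

```text
13.2 (array([522.58172591, -63.34392538,  98.86839212]), array([ 3.14119691e+00, -1.41916275e-04,  5.05442270e-01])) 15.725005612716597
wrist [381.  60.] 7035 48.3 (array([489.9,  67.5]), array([36.1, 63.8]), 13.6, 3347) all (array([489.8,  67.9]), array([36.2, 64.6]), 13.6, 7035)
wrist [319. 305.] 3818 108.4 (array([521.8, -62.9]), array([16. , 59.7]), 29.1, 3179) all (array([522.1, -61.9]), array([19.8, 61.4]), 32.5, 3818)
  jaw wrist [434.   7.] (array([502.4, 106.9]), array([17.9,  9.3]), 29.4, 374)
  jaw wrist [358. 127.] (array([499.1,  28.9]), array([60.1, 16.2]), 14.5, 2533)
scene [275. 281.] 810 48.6 (array([494.8,  68.7]), array([30.9, 64.2]), 15.4, 312) all (array([492.8,  68.6]), array([36. , 66.1]), 17.6, 810)
scene [201. 326.] 587 108.9 (array([526.7, -70.5]), array([15.6, 43.3]), 31.9, 254) all (array([527.2, -70.7]), array([16.2, 44. ]), 31.9, 587)
  jaw scene [289. 263.] (array([479.8, 110.3]), array([58.9, 22.7]), 11.0, 277)
  jaw scene [262. 302.] (array([514.9,  33.5]), array([29.6, 18.4]), 13.1, 174)
side [395. 190.] 323 108.3 (array([521.1, -61.5]), array([16.6, 61.8]), 28.6, 150) all (array([521.3, -61.2]), array([17.6, 61.6]), 30.9, 323)
side [368. 255.] 709 47.6 (array([489. ,  67.9]), array([36.4, 66.2]), 13.8, 314) all (array([496.3,  65.4]), array([49.8, 74.8]), 15.1, 709)
  jaw side [378. 241.] (array([498.1,  29. ]), array([59.6, 18.4]), 14.8, 128)
  jaw side [358. 272.] (array([478.1, 109.4]), array([59.2, 24.6]), 15.9, 326)
red 49 [500.52254772 -42.94353978  58.51139802] 136.53494483646682
bar (array([523.8, -61. ]), array([37.7, 59.3]), 48.5, 3338)
white 286 [511.43217699 -44.08544155 107.8681247 ] 118.81037217744648
[0.22010233 0.36536271 0.22708003]
```

Slip is now 17.7° (0.31 rad): the red mark is still at 136.5° and the jaw hasn't moved. Release and retreat upwards.

Call:
{"name": "apply_moves", "arguments": {"series": [[[0,0,0],[0,0,0],30],[[0,0,0],[0,0,0],55],[[0,0,0],[0,0,0],55],[[0,0,0],[0,0,0],55],[[0,0,2],[0,0,0],55],[[0,0,5],[0,0,0],55],[[0,0,8],[0,0,0],55],[[0,0,10],[0,0,0],55],[[0,0,11],[0,0,0],55],[[0,0,11],[0,0,0],55]]}}

```text
clock: 14.6
eef_pos: [522.6, -63.3, 208.5]
eef_rot: [3.141, -0.0, 0.505]
wrist_force: [-0.4, -0.1, 0.0]
finger_gap: 51.9
```

```bash
python3 knob.py e; python3 - <<'E'
from cell import manip
import subprocess
s=manip.read_state();print(s['moment'],s['wrist_force'])
subprocess.run(['python3','slip.py','e',str(s['eef_pos'].tolist()),str(s['eef_rot'].tolist())])
E
```

```text
14.6 (array([522.56925661, -63.30821208, 208.51568351]), array([ 3.14125588e+00, -3.91405308e-04,  5.05060701e-01])) 51.92420162256608
wrist [359.  90.] 2856 48.4 (array([490.3,  66.9]), array([35.4, 62.8]), 13.9, 1292) all (array([490.1,  67.8]), array([35.5, 64.5]), 13.9, 2856)
wrist [319. 248.] 1344 108.3 (array([522. , -63.2]), array([15.7, 59.2]), 29.4, 1203) all (array([521.3, -63. ]), array([17.9, 60.3]), 30.9, 1344)
  jaw wrist [371.  40.] (array([479.3, 109.3]), array([59.7, 22. ]), 13.7, 1681)
  jaw wrist [345. 135.] (array([499.4,  28.9]), array([60.5, 15.5]), 14.0, 1087)
scene [270. 280.] 1152 48.9 (array([490. ,  68.4]), array([36.8, 65.5]), 14.0, 495) all (array([490.2,  68.3]), array([37.2, 65.8]), 14.0, 1152)
scene [206. 320.] 1000 108.5 (array([522.8, -63. ]), array([16.5, 58.2]), 28.7, 408) all (array([491.6, -41.1]), array([ 36.8, 134.7]), 55.5, 1000)
  jaw scene [287. 262.] (array([479. , 109.6]), array([60.4, 23.9]), 14.2, 318)
  jaw scene [253. 298.] (array([498.9,  29.2]), array([61.9, 17.8]), 12.6, 363)
side [396. 191.] 312 107.5 (array([520.7, -62.7]), array([15.4, 61.9]), 28.9, 148) all (array([521.6, -62.1]), array([17.7, 61.8]), 30.5, 312)
side [368. 255.] 709 47.5 (array([489.1,  67.8]), array([36.5, 66.8]), 14.0, 316) all (array([496.1,  66. ]), array([49.9, 74.1]), 15.0, 709)
  jaw side [378. 241.] (array([498.2,  28.6]), array([60.2, 17. ]), 14.8, 124)
  jaw side [358. 272.] (array([478. , 109.4]), array([59.6, 23.2]), 14.0, 328)
red 14 [500.11377711 -42.75382439  58.09640179] 136.80884291877004
bar (array([521.4, -63. ]), array([15.5, 59. ]), 29.4, 1166)
white 118 [511.7931442  -45.61598342 106.49518014] 119.99267079291116
[ 0.02239855 -0.07888851 -0.01841977] [-0.05372629 -0.95954418 -1.08498406]
```

View pics/wrist_e.png

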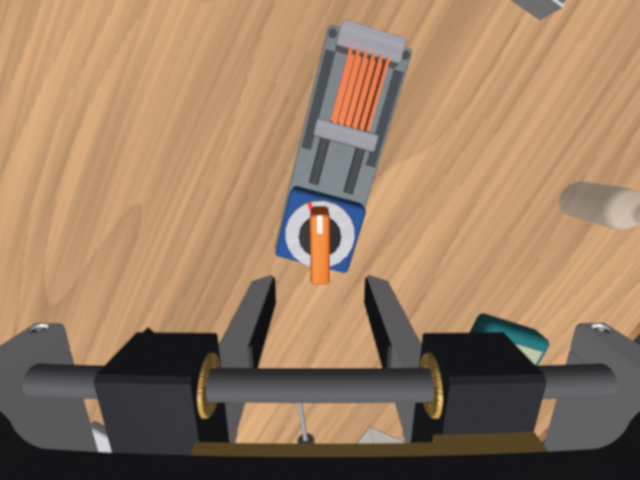

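The sink at (360,90) is clamped between both jaws. The red mark (311,207) trails the bar's white mark (320,224) by about 17°. The gripper is clear and nothing is in contact, so I'm handing in.

```bash
python3 -c "
from cell import manip
print(manip.sign_off())"
```

```text
the job is handed in; nothing more can be done
None
```

I set the copper heat sink down on the vise bed and let go. I then turned the orange knob about 1.26 rad clockwise until its clutch slipped, let go, lifted the arm clear and handed in at about 14.8 s of the 51 s. No verdict was reported.

- **Sink:** the last check put it at about (490, 67.5) mm, against the fixed jaw. That is about 9 mm from the bed point I worked out from the jaws. Its length lies along the jaws to within about 1°, and its top is at 48 mm, as expected on the 14 mm bed.
- **Slip:** the marks showed 17 to 18° (about 0.30 rad), inside the 0.10 to 0.54 rad window. Knob turning minus jaw travel agreed: 0.13 rad at first slip, then 0.18 rad more.
- **Gripper:** it was open, about 110 mm above the knob, with wrist force near zero.
- **Disagreement:** the first scene-camera reading of the knob bar angle was 26–27°, against about 11° from the wrist camera. Close-up views from all three cameras later agreed on 10–11°, so I used that. No other check disagreed by more than 2 to 3 mm or 1 to 2°, apart from partly hidden views and two jaw angles about 3° off.

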